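# Hook the retaining spring of the lab shaker

## Task

The retaining spring that holds the tube rack on the orbital shaker hangs loose. With the spring puller from its fork stand (not with the fingers) catch the spring by its pull loop, stretch it and set its yellow hook fully down over the brass pin so that the spring stays there under its own tension, without forcing it or stretching it by more than 50 mm. Then hang the puller back in its fork stand, and leave the tube rack, bottle and jar where they are.

Things in the scene. Friction and masses are not known exactly. Their poses are not given: they have to be found in the camera images.
- puller_grip (a point): Centre of the red handle of the loose spring puller (about 0.14 kg). z up along the tool, x the way its toe points. Handle 22 mm (x) by 26 mm (y), 60 mm tall. Below it a steel collar (36 mm disc, underside 36 mm below this point), then a straight round rod, 6.4 mm diameter, on the z axis. At the start it hangs upright by its collar in the stand.
- puller: The whole spring puller; origin on its axis at the collar's underside, axes as puller_grip. The rod ends in a toe of the same thickness pointing to +x like a small hook: its centre line lies 80 mm below this origin (116 mm below the handle's centre), its underside 83 mm below, its tip 12.7 mm from the rod's axis. The spring's pull may tilt it a little in the grip.
- stand_seat (a point): Grey fork stand, fixed, foot 85 x 100 mm. This point: where the puller's collar underside rests on the two prongs, 105 mm above the bench, on the rod's line. The 22 mm gap between the prongs runs along the stand's y, open to +y, its closed end 36 mm to -y. The puller hangs with its toe roughly to +y, along the gap, so it lifts straight up and goes back straight down.
- spring_pivot (a point): Spring's fixed end on a post of the shaker (fixed; platform 270 x 300 mm, top 68 mm above the bench), 110 mm above the bench. The spring swings about the post's vertical axis and can be tilted up (to 0.6 rad); let go, it falls back level, never lower. Axes as the shaker: y towards the pin, along the hooked spring; z up.
- pull_loop (a point): Centre of the rectangular pull loop in the spring's free end, flat when level. y: along the spring, outwards. 5 mm wire; opening 26 mm along, 22 mm across; outer bar's centre line 15.5 mm outwards. Slack, 108 mm from the pivot. The spring pulls with 3 N slack, 0.2 N more per mm of stretch. It starts swung 0.1 to 0.45 rad away from the tube rack.
- hook_seat (a point): Where the pin's axis lies inside the hook: 36 mm outwards of the loop's centre, 7 mm below the wire's centre line. Past it the yellow shank bends down and slightly back; its tip reaches 16.5 mm below the wire's centre line (lift 14 mm to pass the pin) and clears the pin 4 mm past it. Slack, 144 mm from the pivot; over 194 mm (50 mm stretch), or forced with over 20 N, it is ruined.
- pin (a point): Centre of the horizontal brass anchor pin, 8 mm diameter, axis along the shaker's x, 103 mm above the bench. The hook has 25 mm of pin between the red bracket (tube rack's side) and a 20 mm round head. The bracket is clamped anywhere from 166 to 182 mm from the pivot, so the hooked spring is stretched 22 to 38 mm.
- hook_end: The moving end of the spring: pull loop and yellow hook in one piece, 30 g. Origin at the pivot while the spring is slack, y along the spring.
- anchor: Red bracket with the brass pin, clamped to the shaker; origin at the pin's centre, axes as the shaker.
- tube_rack: Blue tube rack, 85 x 130 x 61 mm with its tubes, loose, 0.5 kg, standing on the shaker platform beside the spring; origin under its centre. Leave it alone.
- bottle: Amber bottle, 68 mm diameter, 150 mm tall, loose; origin under its centre. Leave it alone.
- jar: Glass jar with a red cap, 68 mm diameter, 85 mm tall, loose; origin under its centre. Leave it alone.
Not all that is in view belongs to the job. What is meant by the puller is not pink, turquoise or white, and is the larger of those in its own colour.

How it is judged:
By the outcome, as a careful person would: the job done as asked, in the order asked, and still so for the second after the job is handed in, with the robot touching nothing.
It also fails if it takes over 58 s, if anything falls off the work surface, if the arm or the gripper's body presses on something with over 40 N, if the wrist force passes 120 N, or if a joint passes its speed limit or range.

## Robot

A 6-joint arm with a two-finger parallel gripper is mounted at the origin on the work surface. World frame = base frame: x ahead of the robot, y to its left, z up, the work surface at z = 0. Lengths are in mm, angles in rad, forces in N, time in s.
With the tool pointing down it reaches from about 275 to 725 mm from the base axis. Payload 5.6 kg.
Tool frame: the origin (TCP) lies midway between the tips of the shut fingers; the grasp point (between the pads) lies 19 mm behind it; z points along the fingers, y is the line along which they close (so a half turn about z gives the same grasp; the last joint's range is limited). The gripper opens to 85 mm and grips with 20 to 120 N. Pads are 22 mm wide; open, the fingers measure 114 mm over their backs; the gripper's body (76 mm by 85 mm) begins 54 mm behind the grasp point. The pads swing forward as they close: fully open they stand 13 mm farther back than shut.
Start: joints at [-0.828, 0.255, 0.108, 0, -1.424, -0.285], TCP at [243.104, -493.349, 231.283] pointing down, gripper open.
Joint ranges: [-2.95, 2.95], [-1.21, 1.97], [-1.09, 1.5], [-2.87, 1.71], [-2.94, -0.07], [-3.05, 3.05]. Speed limits (rad/s): [2.57, 2.57, 3.14, 3.14, 3.14, 3.14].

## Interface

Orientations are given as a 3x3 rotation matrix whose columns are the frame's x, y, z axes.
In Python, from plant import ctrl, hand, kin, telemetry, eyes, ticket, nets gives the robot as it stands. Calls block until the motion is done:
- ctrl.goto(position, orientation): joint-space move of the TCP to a pose.
- ctrl.move_l(position, rotation=None, velocity=150, until_force=None): straight line of the TCP; rotation=None keeps the orientation; velocity is the mean speed in mm/s. With until_force (N) it stops when the force on the tool has changed by that much, and returns True; else False.
- ctrl.set_joints(angles): joint-space move.
- hand.grip(opening, grip_force=None): finger opening in mm; grip_force is the grip in N (None keeps the last); returns when the fingers have stopped.
- ctrl.wait(seconds).
- kin.inverse_kinematics(position, orientation): joint angles nearest the present ones, or None.
- telemetry.sense(): the state.
- eyes.read_camera(name): name is "side" or "top"; returns a dict with "pixels" (480x640x3 uint8, red, green, blue), "range_z" (480x640 float32, mm along the optical axis (not along the pixel's ray), 0 where there is no reading), "intrinsics" (3x3 intrinsics, pixels), "dist_coeffs" ([k1, k2, p1, p2, k3] as OpenCV has them; the pictures are not rectified), "R" (3x3) and "t" (3): a world point X has camera coordinates R X + t. Camera axes: x right, y down, z forward; pixel columns grow to the right and rows downward; lengths in mm; the calibration is good to about 2 mm. A picture is of the moment at which its call begins.
A pose or a line that the arm cannot do raises ctrl.IKError and nothing moves.
- ticket.finish_job(): hands the job in; it is judged then, once.
Trained networks look in a picture, given as the dict that the camera call returned (one of the last four; its "shot" number tells which), for a name from the list of things; names that differ only in an ending like _2 or _b are one class to them, and where a whole thing is asked for, a point or a joint stands for the part that bears it (a point fixed in the world has none). Each returns a list of dicts, best first, with "conf" (0 to 1); they miss things now and then, are a little off and sometimes report something else, mostly with a low value. They report only what shows in the picture. A call takes as long as a camera call. They do not tell look-alikes from the thing itself.
- nets.silhouettes(picture, query): "region" (480x640 bool, what is visible of it) and "rect" ([left, top, right, bottom] in pixels, round what is visible of it).
The state is a dict: "t": time; "qpos": joint angles; "qvel": joint speeds; "effort": joint torques, N m; "eef_pos": TCP position; "orientation": TCP orientation; "wrist_force": force on the tool from outside, world axes, zero at the start; "ft_torque": the same for the moment, N m; "width": finger opening in mm; "grip_force": force on a finger pad.
Only numpy, scipy, OpenCV 4.12 (cv2) and the standard library are available. Lean on these libraries where they do the work, as an engineer would, in place of code of your own. Each camera call takes 0.05 s, during which the arm holds its last target. There are 200 camera calls.

## Working session

There is one attempt and no reset: what is moved stays moved. The work goes in short steps, each a Python script; the robot and the scene stay as the last script left them, time stands still between calls to the robot, and variables do not carry over. Pictures are saved under pics/ and viewed, at most 12 in all, crops included, and the job is handed in when it is done.

```bash
mkdir -p pics; ls; python3 - <<'E'
from plant import *
import cv2, numpy as np, pickle
for n in ("top","side"):
    p=eyes.read_camera(n); pickle.dump(p,open(n+".pkl","wb"))
    cv2.imwrite(f"pics/{n}0.png",p["pixels"][:,:,::-1])
    print(n,p["intrinsics"].tolist(),p["dist_coeffs"],p["R"].tolist(),p["t"])
    for q in ("puller","puller_grip","stand_seat","spring_pivot","pull_loop","hook_seat","pin","hook_end","anchor","tube_rack"):
        print(q,[(round(float(d["conf"]),2),[int(v) for v in d["rect"]],int(d["region"].sum())) for d in nets.silhouettes(p,q)])
print(telemetry.sense())
E
```

```text
pics
top [[475.81436115543704, 0.0, 329.1021446678053], [0.0, 475.81436115543704, 243.4089972794333], [0.0, 0.0, 1.0]] [-0.0421376  0.         0.         0.         0.       ] [[0.01896863766174144, -0.9998190524415599, -0.0014328852426571275], [-0.9955673533513804, -0.01875589244538127, -0.09216214754173582], [0.09211859598465971, 0.0031747241515355127, -0.9957429815973481]] [  57.0547871   520.86134631 1107.60574769]
puller [(0.96, [171, 151, 201, 164], 312), (0.82, [192, 266, 220, 281], 278), (0.69, [223, 330, 232, 353], 154), (0.58, [231, 129, 283, 165], 412), (0.54, [168, 299, 185, 325], 211)]
puller_grip [(0.9, [233, 130, 280, 162], 276), (0.81, [197, 267, 219, 279], 280), (0.67, [143, 145, 199, 163], 342), (0.65, [161, 296, 185, 336], 180), (0.57, [223, 332, 233, 351], 145)]
stand_seat []
spring_pivot [(0.91, [302, 170, 454, 308], 13053)]
pull_loop [(0.66, [362, 189, 407, 207], 375)]
hook_seat [(0.75, [353, 193, 391, 205], 81)]
pin []
hook_end [(0.52, [352, 192, 409, 206], 176)]
anchor []
tube_rack [(0.7, [347, 215, 414, 265], 2366)]
side [[477.94623182079783, 0.0, 318.7197420
[... 1305 characters left out ...]
610365e-01]), 'qvel': array([-8.07314221e-04, -4.81599541e-04,  8.66238096e-04,  5.02676196e-04,
        1.24519498e-03,  3.65920972e-05]), 'effort': array([-7.42207267e-04, -3.86411440e+01,  2.38073051e+01,  5.36817402e+00,
       -5.30612178e-04, -3.88504588e-06]), 'eef_pos': array([ 243.1224406 , -493.35386568,  231.30211535]), 'orientation': array([[-8.97032286e-01, -4.41965011e-01,  7.52466465e-05],
       [-4.41965016e-01,  8.97032286e-01, -5.11854788e-05],
       [-4.48764806e-05, -7.91714123e-05, -9.99999996e-01]]), 'wrist_force': array([ 0.25567184,  1.03363712, -0.36430707]), 'ft_torque': array([ 0.03477649,  0.00301195, -0.0160043 ]), 'grip_force': 0.0, 'width': 85.48537613000622}
```

View pics/top0.png

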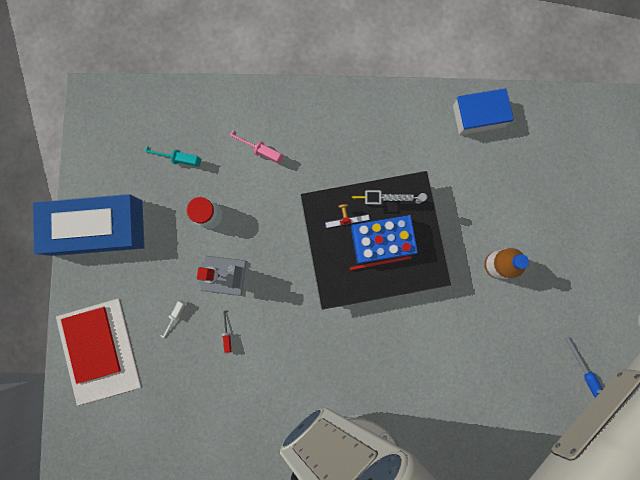

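View pics/side0.png

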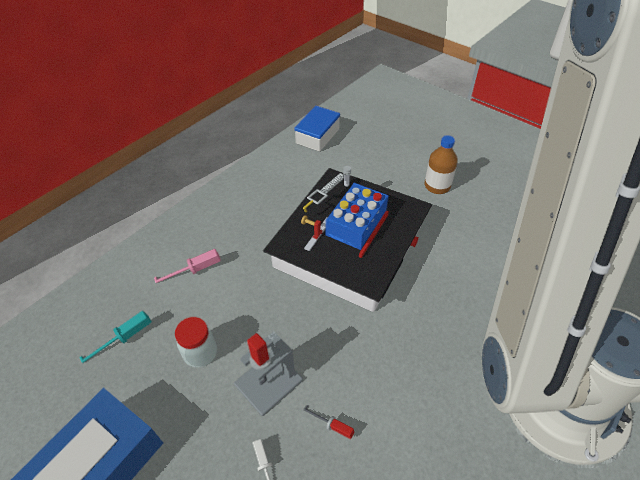

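The top view shows the spring post at about (421,197), the pull loop at (373,197), the hook tip at (353,197), the yellow pin at (345,213), and the red puller in its fork stand at (206,274). The small red puller lying at (227,340) is a decoy, as are the pink, turquoise and white ones. I'll take close crops next.

```bash
cat > h.py <<'E'
import cv2, numpy as np, pickle
def ray(p,uv):
    n=cv2.undistortPoints(np.array(uv,float).reshape(-1,1,2),p["intrinsics"],p["dist_coeffs"]).reshape(-1,2)
    return np.c_[n,np.ones(len(n))]
def at_depth(p,uv,z): return (ray(p,uv)*np.array(z).reshape(-1,1)-p["t"])@p["R"]
def on_z(p,uv,h):
    d=ray(p,uv)@p["R"]; c=-p["R"].T@p["t"]; s=(h-c[2])/d[:,2:3]; return c+s*d
def cloud(p):
    v,u=np.mgrid[:480,:640]; X=at_depth(p,np.c_[u.ravel(),v.ravel()],p["range_z"].ravel()).reshape(480,640,3)
    X[p["range_z"]==0]=np.nan; return X
def proj(p,X): return cv2.projectPoints(np.array(X,float).reshape(-1,1,3),cv2.Rodrigues(p["R"])[0],p["t"],p["intrinsics"],p["dist_coeffs"])[0].reshape(-1,2)
def crop(p,u0,v0,w,h,k,pts=()):
    im=cv2.resize(p["pixels"][v0:v0+h,u0:u0+w,::-1],None,fx=k,fy=k,interpolation=cv2.INTER_CUBIC)
    for q in range(0,w,10): cv2.putText(im,str(u0+q) if q%20==0 else '',(q*k,8),0,.3,(255,255,0)); cv2.line(im,(q*k,10),(q*k,14),(255,255,0))
    for q in range(0,h,10): cv2.putText(im,str(v0+q),(0,q*k+4),0,.3,(255,255,0))
    for X in pts:
        x=proj(p,X)[0]; cv2.circle(im,(int((x[0]+.5-u0)*k),int((x[1]+.5-v0)*k)),2,(255,0,255),-1)
    return im
E
python3 - <<'E'
from h import *
t=pickle.load(open("top.pkl","rb"));s=pickle.load(open("side.pkl","rb"))
a=crop(t,315,180,125,50,6); b=crop(s,295,165,65,85,6)[:,:390]; c=crop(t,190,250,60,50,6)
im=np.zeros((510+0,750,3),np.uint8)
o=np.zeros((600,800,3),np.uint8); o[:300,:750]=a; o[300:600,:360]=c
cv2.imwrite("pics/c1.png",o)
d=crop(s,230,325,80,95,4); o=np.zeros((510,390+320,3),np.uint8); o[:510,:390]=b; o[:380,390:]=d
cv2.imwrite("pics/c2.png",o)
E
```

```text
(no output)
```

View pics/c1.png

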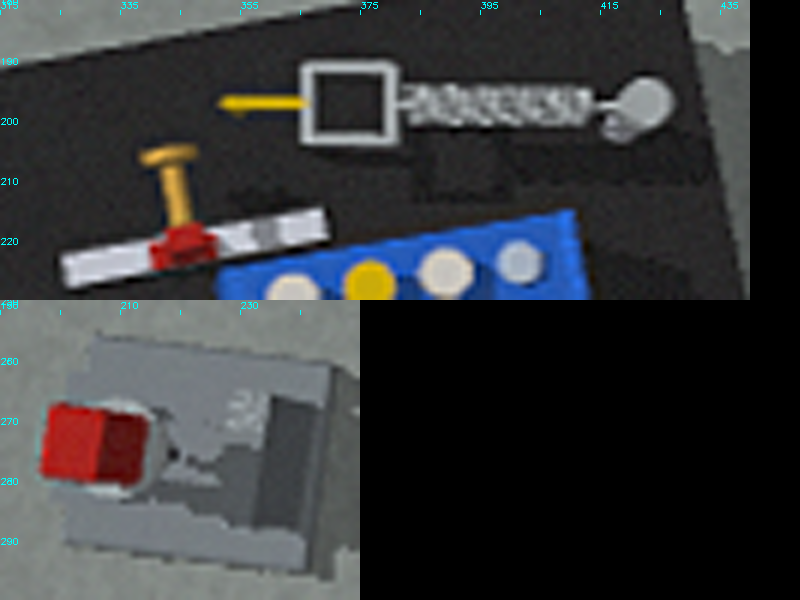

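View pics/c2.png

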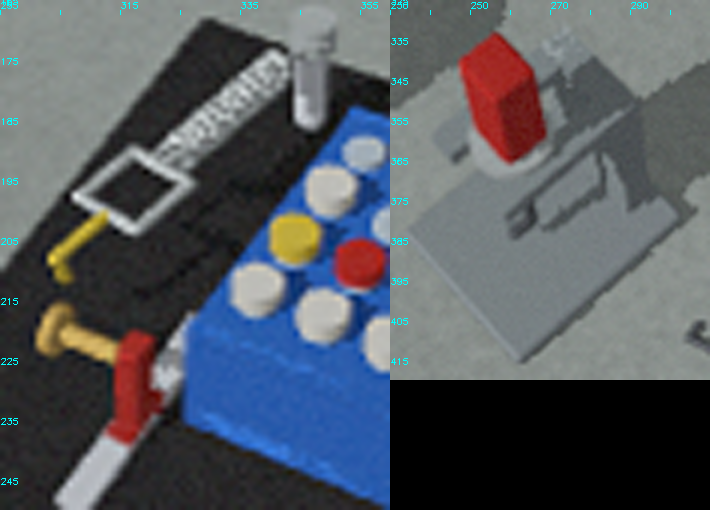

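The crops show the top-view loop centre at (372.8,196.7), the hook pointing left, the pin between (344.3,216.5) and the head at (343,205), and the handle upright in the stand. Next I turn these into positions.

```bash
cat > m.py <<'E'
from h import *
t=pickle.load(open("top.pkl","rb"));s=pickle.load(open("side.pkl","rb"))
np.set_printoptions(precision=1,suppress=True)
T=lambda x,y:((x+.5)/6-.5+315,(y+.5)/6-.5+180)
S=lambda x,y:((x+.5)/6-.5+295,(y+.5)/6-.5+165)
for n,a,b,z in (("loop",T(349.5,102.5),S(135,191),110),("pinhead",T(169,154),S(57,330),103),("pinbr",T(179,224),S(118,352),103),("hooktip",T(225,103),S(57,255),110),("springend",T(590,105),S(280,62),110)):
    print(n,on_z(t,[a],z)[0],on_z(s,[b],z)[0])
C=cloud(t);D=cloud(s)
# platform
for nm,X,P in (("t",C,t),("s",D,s)):
    m=(abs(X[...,2]-68)<5)&(P["pixels"].max(2)<60)
    pts=X[m][:,:2].astype(np.float32); 
    m2=cv2.morphologyEx(m.astype(np.uint8),cv2.MORPH_OPEN,np.ones((5,5)))
    n,l,st,_=cv2.connectedComponentsWithStats(m2); i=1+st[1:,4].argmax()
    pts=X[l==i][:,:2].astype(np.float32); print(nm,"plat",cv2.minAreaRect(pts),np.median(X[l==i][:,2]))
    px=P["pixels"].astype(int); red=(px[...,0]>110)&(px[...,1]<70)&(px[...,2]<70)
    box=(slice(255,290),slice(185,225)) if nm=="t" else (slice(325,375),slice(240,280))
    r=np.zeros_like(red); r[box]=red[box]; Y=X[r]; Y=Y[~np.isnan(Y[:,0])]
    print("handle z",np.percentile(Y[:,2],[2,50,98]),Y.mean(0)); top=Y[Y[:,2]>164]; print(len(top),top.mean(0),cv2.minAreaRect(top[:,:2].astype(np.float32)))
    if nm=="t":
        H=X[182:215,405:435].reshape(-1,3); k=H[:,2]>112; print("post",H[k].mean(0),H[k][:,2].max(),H[k].min(0),H[k].max(0))
        # stand foot
    fb=(slice(250,300),slice(190,255)) if nm=="t" else (slice(325,420),slice(230,310))
    F=X[fb].reshape(-1,3);F=F[(F[:,2]>5)&(F[:,2]<25)]; print("foot",len(F),np.median(F[:,2]),cv2.minAreaRect(F[:,:2].astype(np.float32)))
E
python3 m.py
```

```text
loop [617.7 -28.4 110. ] [615.4 -24.3 110. ]
pinhead [598.4  37.8 103. ] [595.8  41.3 103. ]
pinbr [572.2  33.7 103. ] [572.2  35.4 103. ]
hooktip [616.6  17.6 110. ] [615.7  18.5 110. ]
springend [ 618.5 -117.5  110. ] [ 618.3 -113.2  110. ]
t plat ((528.21484375, -38.19720458984375), (269.50994873046875, 298.4865417480469), 11.663264274597168) 68.16699514929954
handle z [167.3 171.  174.5] [439.1 328.2 170.9]
113 [439.1 328.2 170.9] ((438.9439697265625, 328.3096923828125), (19.555500030517578, 25.038362503051758), 82.0997543334961)
post [ 617.4 -122.6  118.1] 125.71653908858279 [ 609.3 -143.3  112. ] [626.1 -98.5 125.7]
foot 713 9.796858241696235 ((446.9018859863281, 325.2727355957031), (137.7887420654297, 112.41313171386719), 83.10974884033203)
s plat ((527.7548217773438, -34.60589599609375), (268.6051940917969, 302.3089294433594), 11.812817573547363) 65.80558324791497
handle z [122.  167.6 170.6] [436.7 334.8 159.3]
200 [437.6 331.7 168.5] ((438.5416259765625, 331.46728515625), (21.655006408691406, 24.972930908203125), 84.44686889648438)
foot 1685 8.594856027230415 ((413.90478515625, 326.86163330078125), (98.3366470336914, 137.96450805664062), 84.83960723876953)
```

```bash
cat >> h.py <<'E'
def Rt(yaw_deg,flip=1):  # tool down, tool y along yaw (puller x) times flip
    a=np.radians(yaw_deg); y=flip*np.array([np.cos(a),np.sin(a),0]); z=np.array([0,0,-1.]); return np.c_[np.cross(y,z),y,z]
E
python3 - <<'E'
from plant import *
from h import *
np.set_printoptions(precision=2,suppress=True)
for f in (1,-1):
    print(f,kin.inverse_kinematics([438.7,330,250],Rt(83.5,f)),kin.inverse_kinematics([617,-30,200],Rt(91,f)),kin.inverse_kinematics([583,40,200],Rt(102,f)))
q=[kin.inverse_kinematics([438.7,330,250],Rt(83.5,f)) for f in (1,-1)]
f=min((1,-1),key=lambda f:abs(kin.inverse_kinematics([438.7,330,250],Rt(83.5,f))[5])); print("flip",f)
ctrl.goto([438.7,330,250],Rt(83.5,f))
ctrl.move_l([438.7,330,120],velocity=150)
hand.grip(15,110)
s=telemetry.sense(); print(s["t"],s["width"],s["grip_force"],s["eef_pos"],s["wrist_force"])
import cv2
for n in ("top","side"):
    p=eyes.read_camera(n); pickle.dump(p,open(n+"1.pkl","wb"))
s1=pickle.load(open("side1.pkl","rb"));t1=pickle.load(open("top1.pkl","rb"))
o=np.zeros((480,800,3),np.uint8);o[:480,:400]=crop(s1,210,300,100,120,4);o[:400,400:]=crop(t1,170,240,100,100,4);cv2.imwrite("pics/g1.png",o)
E
```

```text
1 [ 0.93  0.25  0.15  0.   -1.47 -2.61] [ 0.2   0.4   0.24  0.   -1.41 -1.76] [ 0.34  0.33  0.14  0.   -1.37 -1.7 ]
-1 [ 0.93  0.25  0.15  0.   -1.47  0.53] [ 0.2   0.4   0.24  0.   -1.41  1.38] [ 0.34  0.33  0.14  0.   -1.37  1.44]
flip -1
5.7 20.78695806634493 107.3299777507782 [438.9  330.17 120.37] [0.4  0.4  2.49]
```

View pics/g1.png

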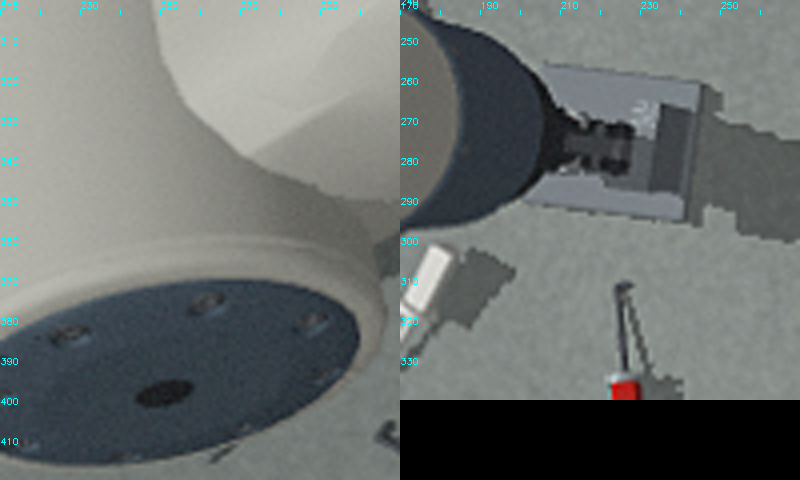

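Fingers hold the handle (width 20.8 mm), though the arm hides it from both cameras. I'll lift it and hover over the loop.

```bash
cat > v.py <<'E'
from plant import *
from h import *
def look(tag,b1=(325,170,110,70),b2=(280,130,90,110),side_k=5,top_k=4,pts=()):
    t=eyes.read_camera("top"); s=eyes.read_camera("side"); pickle.dump(t,open(f"top_{tag}.pkl","wb")); pickle.dump(s,open(f"side_{tag}.pkl","wb"))
    a=crop(s,*b2,side_k,pts); b=crop(t,*b1,top_k,pts) if top_k else np.zeros((1,1,3),np.uint8)
    o=np.zeros((max(a.shape[0],b.shape[0]),a.shape[1]+b.shape[1],3),np.uint8); o[:a.shape[0],:a.shape[1]]=a;o[:b.shape[0],a.shape[1]:]=b
    cv2.imwrite(f"pics/{tag}.png",o); print(o.shape); return t,s
def say():
    s=telemetry.sense(); print(round(s["t"],2),"w",round(s["width"],1),"eef",s["eef_pos"].round(1),"F",s["wrist_force"].round(1),"T",s["ft_torque"].round(2)); return s
E
python3 - <<'E'
from v import *
say()
ctrl.move_l([438.9,330.2,275],velocity=200); say()
ctrl.goto([616.5,-31.4,275],Rt(91,-1))
ctrl.move_l([616.5,-31.4,228.4],velocity=150); say()
look("hov")
E
```

```text
5.8 w 20.9 eef [438.9 330.2 120.4] F [-0.2 -0.3  3.7] T [-0.01  0.18 -0.05]
6.72 w 20.7 eef [438.2 329.9 273.2] F [-0.3  0.4 -2.8] T [-0.03  0.07  0.01]
8.68 w 21.1 eef [616.6 -30.9 228.9] F [ 0.3 -0.2 -0.7] T [-0.01 -0.08 -0.04]
(550, 890, 3)
```

View pics/hov.png

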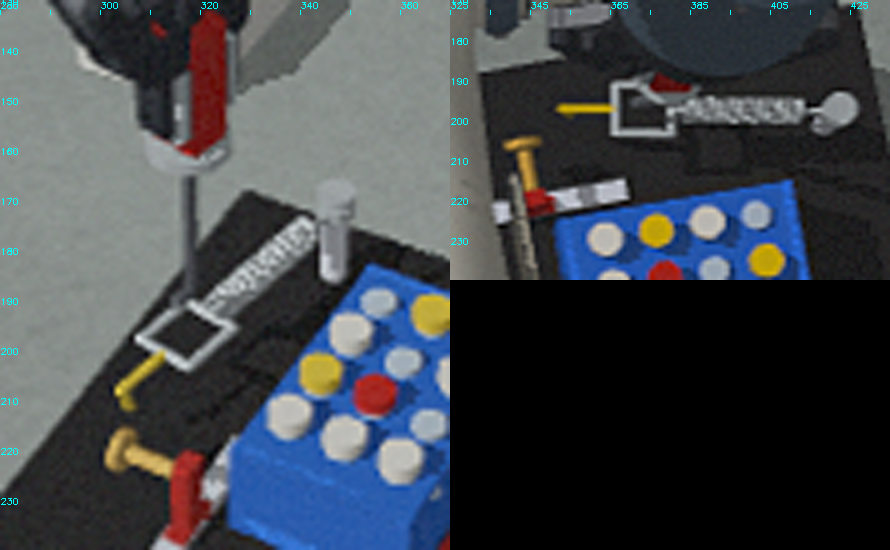

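The side crop shows the puller held upright with its rod coming down over the loop's far/inner part, toe end near side pixel (316.5,190), and the loop centre at (317,197). Now I measure the rod against its expected line.

```bash
cat > rod.py <<'E'
from v import *
def rod(tag,tcp,yaw,dz=20.6):
    np.set_printoptions(precision=1,suppress=True)
    a=np.radians(yaw); x=np.array([np.cos(a),np.sin(a),0]); g=np.array(tcp,float)+[0,0,dz]
    s=pickle.load(open(f"side_{tag}.pkl","rb")); t=pickle.load(open(f"top_{tag}.pkl","rb"))
    zs=[-50,-70,-90,-105,-116]; P=[g+[0,0,z] for z in zs]+[g+[0,0,-116]+12.7*x]
    uv=proj(s,P); print("pred side",uv.tolist())
    b=s["range_z"]; 
    for r in range(int(uv[0,1]),int(uv[-1,1])+5,3):
        c0=int(uv[0,0])-14; print(r,[int(v) for v in b[r,c0:c0+24]],c0)
    print("pred top",proj(t,P)[-2:].tolist())
E
python3 - <<'E'
from rod import *
rod("hov",[616.6,-30.9,228.9],91)
E
```

```text
pred side [[318.08383820127904, 163.66251574075326], [318.2033940104416, 170.9210867059857], [318.31944815742787, 177.9675443767534], [318.4042792448063, 183.1185324124806], [318.4653235646928, 186.82533227707108], [314.7346834255634, 189.9909572743024]]
163 [0, 1296, 1290, 1298, 1302, 1297, 1305, 974, 971, 966, 965, 966, 961, 968, 964, 969, 964, 966, 969, 973, 1299, 1295, 1296, 1295] 304
166 [1285, 1289, 1286, 1291, 1293, 1291, 1290, 1286, 1293, 1288, 1292, 1289, 993, 991, 992, 1293, 1290, 1294, 1290, 1291, 1290, 1287, 1288, 1292] 304
169 [1282, 1282, 1285, 1277, 1285, 1279, 1285, 1287, 1279, 1284, 1281, 1286, 999, 997, 997, 1281, 1280, 1284, 1284, 1284, 1280, 1277, 1278, 1184] 304
172 [1275, 1278, 1271, 1278, 1276, 1273, 1277, 1265, 1274, 1273, 1274, 0, 1007, 1002, 1004, 1273, 1277, 1276, 1272, 1273, 1273, 1171, 1174, 1173] 304
175 [1267, 1264, 1267, 1263, 1260, 1267, 1262, 1267, 1266, 1261, 1265, 1265, 1012, 1011, 1008, 1270, 1264, 1261, 1267, 1163, 1165, 1170, 1161, 1168] 304
178 [1257, 1262, 1256, 1255, 1257, 1257, 1257, 1259, 1260, 1261, 1258, 1260, 1016, 1017, 1012, 1260, 1156
[... 203 characters left out ...]
4 [1243, 1242, 1245, 1245, 1240, 1246, 1247, 1240, 1243, 1240, 1242, 1147, 1147, 1028, 1029, 1032, 1145, 1146, 1146, 1146, 1144, 1144, 1143, 1074] 304
187 [1236, 1236, 1238, 1235, 1237, 1236, 1233, 1238, 1236, 1138, 1132, 1133, 1039, 1036, 1035, 1039, 1137, 1140, 1137, 1069, 1064, 1067, 1069, 1067] 304
190 [1233, 1230, 1229, 1230, 1233, 1229, 1231, 1132, 1131, 1135, 1033, 1032, 1038, 1067, 1067, 1064, 1069, 1067, 1073, 1065, 1066, 1062, 1062, 1066] 304
193 [1221, 1222, 1222, 1222, 1124, 1124, 1128, 1126, 1065, 1062, 1063, 1122, 1126, 1121, 1125, 1129, 1065, 1060, 1061, 1062, 1060, 1068, 1121, 1127] 304
pred top [[374.9462511241956, 195.1330579090229], [369.0950698238745, 195.12140116395176]]
```

```bash
python3 - <<'E'
from rod import *
say()
print(ctrl.move_l([615.8,-31.2,192],velocity=60,until_force=2.5)); say()
look("in",b2=(290,150,80,80),side_k=6,top_k=3)
E
```

```text
8.78 w 20.8 eef [617.2 -31.1 230.1] F [-0.2 -0.1 -2. ] T [ 0.03  0.03 -0.02]
False
9.53 w 20.7 eef [616.  -31.3 192.3] F [-0.3  0.5 -1.3] T [-0.07 -0.02 -0.01]
(480, 810, 3)
```

View pics/in.png

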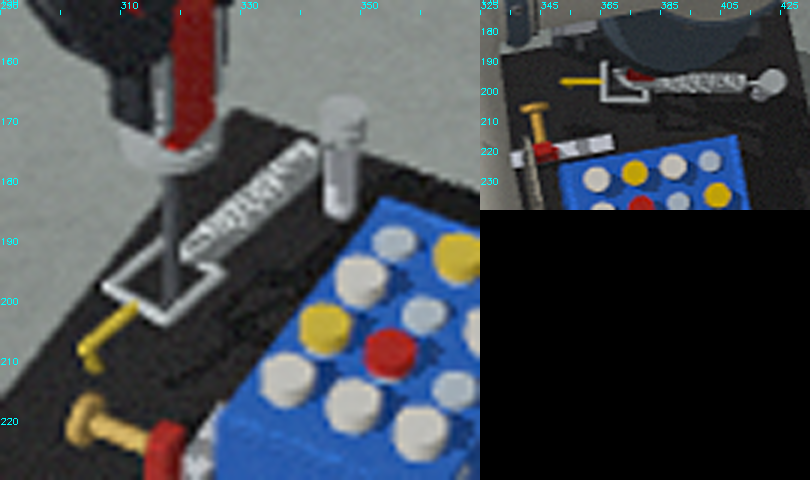

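The rod is inside the loop, at side (318,196). I'll catch the outer bar, lift it, and stretch while swinging over the pin.

```bash
cat >> rod.py <<'E'
PV=np.array([618.7,-134.2])
def at(r,yaw,z,off=(-1.2,0)):   # TCP so that rod axis is at r,yaw
    a=np.radians(yaw); return [PV[0]+r*np.cos(a)+off[0],PV[1]+r*np.sin(a)+off[1],z]
def mv(r,yaw,z,v=60,**k): return ctrl.move_l(at(r,yaw,z),Rt(yaw,-1),velocity=v,**k)
E
python3 - <<'E'
from rod import *
mv(121,91,192,50); ctrl.wait(.2); say()
mv(124,91,228,50); ctrl.wait(.2); say()
mv(156.6,101.15,228,60); ctrl.wait(.3); say()
t,s=look("lift",b2=(280,150,80,90),side_k=6,top_k=3)
E
```

```text
10.34 w 21.0 eef [615.4 -13.7 192.1] F [-0.3 -5.  -1.4] T [-1.65 -0.05 -0.  ]
11.42 w 20.7 eef [615.1 -10.4 227.6] F [-0. -5. -3.] T [-2.16 -0.07 -0.02]
12.55 w 20.7 eef [587.3  17.2 227.9] F [  2.1 -10.2  -4.9] T [-4.65 -0.95 -0.02]
(540, 810, 3)
```

View pics/lift.png

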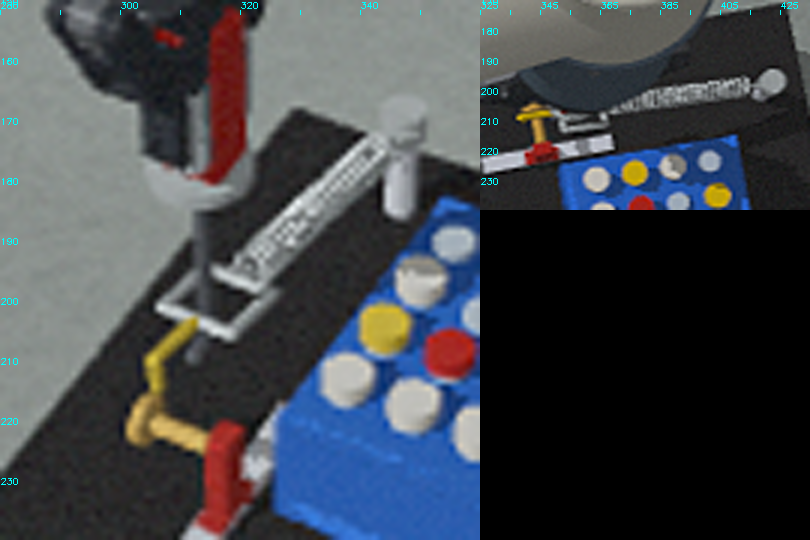

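```bash
python3 - <<'E'
from rod import *
np.set_printoptions(precision=1,suppress=True)
t=pickle.load(open("top_lift.pkl","rb"));s=pickle.load(open("side_lift.pkl","rb"))
# yellow pixels with depth
for n,p,b in (("t",t,(198,225,330,365)),("s",s,(200,232,298,320))):
    X=cloud(p); px=p["pixels"].astype(int); m=np.zeros((480,640),bool); m[b[0]:b[1],b[2]:b[3]]=True
    y=m&(px[...,0]>130)&(px[...,2]<70)&(px[...,1]>90)
    for v,u in zip(*np.where(y)): print(n,u,v,px[v,u],X[v,u])
E
```

```text
t 341 205 [169 132  64] [597.1  42.  112.9]
t 342 205 [211 162  69] [596.9  39.8 114.6]
t 343 205 [193 147  62] [597.1  37.6 113.7]
t 344 205 [158 122  55] [596.8  35.4 115.4]
t 339 206 [161 124  56] [595.8  46.2 107.1]
t 341 206 [187 143  67] [595.2  41.9 110.9]
t 342 206 [137 105  52] [595.5  39.6 109.7]
t 342 207 [132 109  29] [593.7  39.5 106.9]
t 343 207 [154 128  14] [586.3  38.4 150.8]
t 344 207 [184 154   3] [585.8  36.4 153.5]
t 345 207 [205 173   4] [585.8  34.2 153.9]
t 346 207 [203 171   2] [586.2  32.1 151.9]
t 347 207 [189 159   0] [585.9  30.  153.8]
t 338 208 [177 151  16] [583.5  49.  153.5]
t 339 208 [200 169   3] [583.1  47.  156. ]
t 340 208 [194 163   4] [583.4  44.8 154.1]
t 341 208 [186 158   4] [583.1  42.7 156.5]
t 342 208 [180 152   3] [583.6  40.6 153.9]
t 343 208 [171 146   3] [584.   38.4 151.5]
t 344 208 [166 141   4] [584.2  36.2 150.4]
t 345 208 [157 134   4] [584.   34.2 152.1]
t 346 208 [153 129   3] [583.9  32.1 153.1]
t 347 208 [144 120   0] [584.7  29.8 148.2]
t 348 208 [132 111  19] [584.4  27.7 150.3]
t 337 209 [177 146  20] [595.4  50.1  68.8]

[... 1939 characters left out ...]
06 211 [145 125  36] [581.5  49.3 145.5]
s 305 212 [173 155  56] [581.2  52.6 145.5]
s 306 212 [149 129  44] [580.2  50.8 144.7]
s 305 213 [177 157  55] [581.2  52.8 142.7]
s 306 213 [149 130  38] [579.3  51.8 143.1]
s 305 214 [181 161  60] [582.3  51.9 138.2]
s 306 214 [157 139  49] [580.7  50.5 138.2]
s 305 215 [143 122  49] [581.4  52.9 136.7]
s 305 216 [148 121  66] [595.9  37.8 111.3]
s 304 218 [138 114  63] [594.9  42.2 109.3]
s 307 219 [145 120  65] [590.6  37.6 105.3]
s 305 222 [131 104  56] [592.5  42.2  98.4]
s 314 222 [155 116  67] [574.6  33.4 103.6]
s 303 223 [131 106  58] [594.5  46.5  97.5]
s 314 223 [183 116  68] [569.1  39.6 109.6]
s 314 224 [179  96  57] [568.3  40.7 107.9]
```

The hook is about 152 mm high and over the pin's middle (x≈583 against 572–597), with its shank about 13 mm past the pin axis. I'll stretch 2 mm more and lower it.

```bash
python3 - <<'E'
from rod import *
mv(158.6,101.15,226,40)
print(mv(158.6,101.15,200,40,until_force=9)); ctrl.wait(.2); say()
t,s=look("low",b2=(280,150,80,90),side_k=6,top_k=3)
np.set_printoptions(precision=1,suppress=True)
for n,p,b in (("t",t,(203,216,330,350)),("s",s,(200,225,298,320))):
    X=cloud(p); px=p["pixels"].astype(int); m=np.zeros((480,640),bool); m[b[0]:b[1],b[2]:b[3]]=True
    y=m&(px[...,0]>130)&(px[...,2]<58)&(px[...,1]>100)
    for v,u in zip(*np.where(y)): print(n,u,v,px[v,u],X[v,u])
E
```

```text
False
13.9 w 21.0 eef [587.2  19.2 200.4] F [  1.7 -10.4  -2.1] T [-4.59 -0.86 -0.01]
(540, 810, 3)
t 341 205 [153 120  57] [597.1  42.  113.2]
t 342 205 [139 106  49] [596.8  39.8 114.9]
t 340 206 [154 115  52] [570.4  46.7 254.4]
t 342 209 [145 119  30] [595.9  38.6  67. ]
t 343 209 [190 154  41] [589.6  37.2 105. ]
t 344 209 [183 149  27] [586.4  35.5 124.3]
t 345 209 [201 165   0] [587.2  33.2 119.6]
t 337 210 [158 133  28] [584.2  50.7 122.7]
t 338 210 [180 152  22] [584.7  48.5 119.6]
t 339 210 [193 161   4] [585.   46.3 118.4]
t 340 210 [224 187   5] [585.5  44.  115.4]
t 341 210 [216 182   4] [584.7  41.9 120.7]
t 342 210 [206 174   3] [584.3  39.8 123.4]
t 343 210 [200 170   1] [583.9  37.7 126. ]
t 344 210 [193 162  11] [584.4  35.4 123.1]
t 345 210 [181 153   0] [584.6  33.2 122.3]
t 346 210 [169 139   0] [584.8  31.  121.4]
t 336 211 [183 156  29] [590.9  52.3  67.5]
t 337 211 [244 207  11] [582.4  50.6 119.9]
t 338 211 [199 167   8] [582.2  48.5 121.7]
t 339 211 [188 160  12] [581.9  46.3 123.5]
t 340 211 [171 142   5] [582.2  44.1 122.3]
t 341 211 [141 120   3] [582.3  
[... 443 characters left out ...]
5 119. ]
s 309 217 [149 129  40] [nan nan nan]
s 307 218 [188 168  57] [584.6  44.  117.9]
s 308 218 [153 133  43] [nan nan nan]
s 305 219 [154 133  56] [586.4  48.3 117.2]
s 306 219 [184 162  55] [582.2  49.7 121.3]
s 307 219 [158 140  50] [583.1  45.7 117.3]
s 304 220 [154 130  52] [594.8  42.6 103.4]
s 306 220 [167 149  52] [581.8  50.2 118.9]
s 306 221 [154 135  50] [581.8  50.4 116. ]
s 305 222 [152 132  40] [579.9  55.5 118.6]
s 306 222 [147 126  52] [581.7  50.6 113.1]
s 304 223 [141 121  52] [597.2  40.6  90.5]
s 305 223 [151 132  45] [582.5  52.9 111.4]
s 306 223 [131 114  38] [580.   52.5 112.8]
s 305 224 [160 143  51] [581.9  53.7 109.3]
s 306 224 [148 129  45] [581.7  50.9 107.2]
```

View pics/low.png

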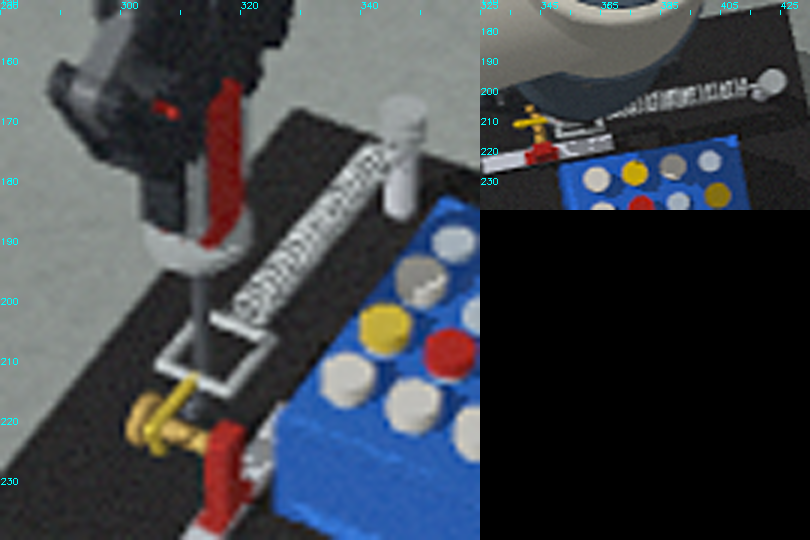

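The hook wire is at about 120 mm with its shank about 14 mm beyond the pin, so nothing is touching. It needs about 10 mm more.

```bash
cat >> rod.py <<'E'
def hook(t,s):
    np.set_printoptions(precision=1,suppress=True)
    for n,p,b in (("t",t,(203,216,330,350)),("s",s,(200,228,298,320))):
        X=cloud(p); px=p["pixels"].astype(int); m=np.zeros((480,640),bool); m[b[0]:b[1],b[2]:b[3]]=True
        y=m&(px[...,0]>130)&(px[...,2]<58)&(px[...,1]>105)&(px[...,0]<px[...,1]*1.24)
        print(n,X[y][X[y][:,1].argsort()].tolist() and np.array2string(X[y][X[y][:,1].argsort()],threshold=999).replace("\n",""))
E
python3 - <<'E'
from rod import *
print(mv(158.6,101.15,188,40,until_force=7)); ctrl.wait(.2); say()
hook(*look("low2",b2=(280,150,80,90),side_k=6,top_k=3))
E
```

```text
False
14.65 w 21.1 eef [587.3  19.2 188.6] F [  2.7 -10.2  -2.5] T [-4.55 -0.89  0.01]
(540, 810, 3)
t [[586.3  32.9 112. ] [583.4  37.4 115.6] [584.   39.5 111.3] [586.2  39.5 111.6] [583.8  41.7 112.6] [586.1  41.8 112.3] [586.2  43.9 111.2] [583.   44.  117. ] [586.1  46.2 111.3] [583.3  46.2 115.1] [583.8  48.3 111.7] [581.1  50.5 114.4] [583.1  50.6 115.9] [588.6  52.3  67. ] [590.9  52.3  67.1] [  nan   nan   nan] [  nan   nan   nan]]
s [[586.9  28.8 110. ] [588.4  30.3 110.2] [587.2  31.7 109. ] [584.4  34.8 110.5] [587.2  38.1 111.2] [583.9  38.7 110.9] [584.9  40.8 108.9] [582.1  43.9 110.3] [583.3  45.7 110.9] [582.3  46.9 109.5] [582.   50.4 109.6] [582.2  50.8  97.2] [583.6  52.3 100.6] [583.5  52.5  97.7] [582.7  52.8 111.1] [579.6  53.4 104.5] [580.7  55.1 108.3] [581.9  56.9 108.9]]
```

```bash
python3 - <<'E'
from rod import *
mv(158.6,101.15,185,40)
mv(146,101.15,185,30); ctrl.wait(.2); say()
mv(134.5,101.15,185,40); ctrl.wait(.2); say()
hook(*look("rel",b2=(280,150,80,90),side_k=6,top_k=3))
E
```

```text
15.77 w 20.5 eef [589.3   9.6 185. ] F [ 0.9 -0.3 -2.2] T [-0.01  0.06  0.04]
16.41 w 20.5 eef [591.5  -2.2 185. ] F [ 1.1 -0.1 -1. ] T [ 0.02 -0.01  0.01]
(540, 810, 3)
t [[588.4  24.2 113.7] [586.1  26.4 113.5] [588.3  26.4 113.8] [586.3  28.5 112.2] [588.6  28.5 112.2] [585.8  30.8 115.4] [587.9  30.9 115.7] [586.3  32.9 111.8] [588.4  33.  112.6] [589.1  35.1 108.4] [585.9  35.2 114.3] [585.3  37.5 117.7] [584.   39.5 111.8] [585.9  39.6 113.3] [585.9  41.8 113.5] [583.1  41.8 116.6] [586.1  44.  111.6] [583.6  44.  113.7] [591.3  45.4  65.9]]
s [[589.7  19.1 109.4] [588.4  20.6 108.5] [587.5  24.9 109.5] [590.   25.2 111.1] [588.   27.6 108.3] [585.7  30.2 108.8] [586.1  32.9 110.8] [585.7  33.5 108.5] [587.   35.2 109. ] [588.2  37.  109.6] [584.8  37.7 109.5] [595.4  41.7 108.6] [583.8  42.  110.6] [584.2  42.1  97.8] [592.2  42.6  99. ] [583.3  42.6 108.4] [582.3  44.2  97.8] [584.   45.4 100.8] [583.9  45.6  97.8] [583.1  45.9 111.3] [583.2  45.9 108.1] [582.8  46.5 105.7] [583.6  48.7 107. ]]
```

View pics/rel.png

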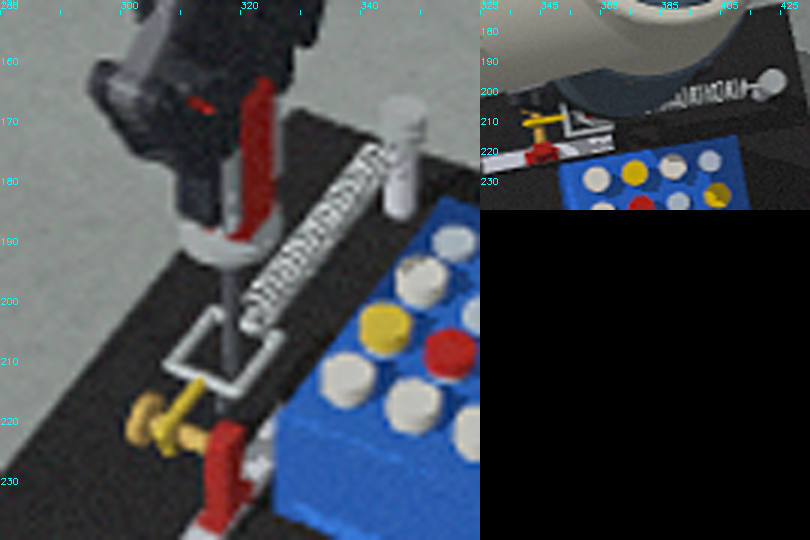

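The hook sits level on the pin and the force on the tool has gone. Before lifting, I check where the toe is relative to the outer bar.

```bash
python3 - <<'E'
from rod import *
np.set_printoptions(precision=1,suppress=True)
s=pickle.load(open("side_rel.pkl","rb")); X=cloud(s)
a=np.radians(101.15); d=np.array([np.cos(a),np.sin(a)]); l=np.array([d[1],-d[0]])
for v in range(194,222):
    row=[]
    for u in range(310,328):
        q=X[v,u]
        if not np.isnan(q[0]) and q[2]>78: row.append((u,round((q[:2]-PV)@d,1),round((q[:2]-PV)@l,1),round(q[2])))
    print(v,*row)
g=telemetry.sense(); print((g["eef_pos"][:2]-PV)@d,g["orientation"])
E
```

```text
194 (317, np.float64(150.9), np.float64(-6.7), 165) (318, np.float64(151.1), np.float64(-9.1), 167) (319, np.float64(135.9), np.float64(-2.8), 151) (324, np.float64(96.6), np.float64(7.1), 112) (325, np.float64(98.1), np.float64(3.7), 115) (326, np.float64(97.0), np.float64(1.8), 115) (327, np.float64(88.0), np.float64(4.2), 106)
195 (317, np.float64(140.3), np.float64(-0.4), 150) (318, np.float64(140.1), np.float64(-2.8), 151) (319, np.float64(135.5), np.float64(-2.5), 147) (324, np.float64(98.0), np.float64(6.3), 111) (326, np.float64(99.0), np.float64(0.7), 114) (327, np.float64(98.5), np.float64(-1.5), 115)
196 (317, np.float64(140.9), np.float64(-0.8), 148) (318, np.float64(138.7), np.float64(-1.9), 147) (319, np.float64(135.1), np.float64(-2.2), 144) (323, np.float64(103.0), np.float64(6.1), 112) (324, np.float64(102.5), np.float64(3.8), 113) (325, np.float64(103.2), np.float64(0.9), 115)
197 (317, np.float64(139.0), np.float64(0.4), 143) (318, np.float64(138.1), np.float64(-1.5), 143) (319, np.float64(136.0), np.float64(-2.8), 142) (322, np.float64(109.0), np.float64(5.2), 115
[... 9817 characters left out ...]
oat64(165.0), np.float64(-33.1), 114) (326, np.float64(162.9), np.float64(-34.3), 113) (327, np.float64(164.8), np.float64(-37.7), 116)
221 (310, np.float64(178.2), np.float64(-4.2), 108) (311, np.float64(174.4), np.float64(-4.3), 105) (312, np.float64(172.6), np.float64(-5.7), 104) (316, np.float64(172.6), np.float64(-15.6), 109) (317, np.float64(173.0), np.float64(-18.2), 111) (318, np.float64(171.2), np.float64(-19.6), 110) (319, np.float64(170.1), np.float64(-21.4), 110) (325, np.float64(165.9), np.float64(-33.5), 112) (326, np.float64(163.8), np.float64(-34.8), 111) (327, np.float64(164.1), np.float64(-37.4), 112)
134.84521815690093 [[ 1.   0.2 -0. ]
 [ 0.2 -1.   0. ]
 [-0.  -0.  -1. ]]
```

The toe tip is at about r=149 and the bar's inner edge at about 153, so it is clear. I'll move back 1 mm and lift straight out.

```bash
python3 - <<'E'
from rod import *
mv(133.6,101.15,185,30); ctrl.wait(.1)
print(mv(133.6,101.15,225,50,until_force=3.5)); say()
E
```

```text
False
17.81 w 20.8 eef [591.4  -3.1 224.6] F [-0.1  0.8 -1.7] T [-0.01  0.02 -0.05]
```

```bash
python3 - <<'E'
from rod import *
c=telemetry.sense()["eef_pos"]
ctrl.move_l([c[0],c[1],278],velocity=150)
ctrl.goto([438.9,330.2,278],Rt(83.5,-1))
ctrl.move_l([438.9,330.2,228],velocity=120); ctrl.wait(.2); say()
t,s=look("st",b1=(170,240,90,70),b2=(225,250,85,150),side_k=4,top_k=4)
o=np.zeros((600,760,3),np.uint8); o[:,:340]=crop(s,225,250,85,150,4); o[:280,350:710]=crop(t,170,240,90,70,4); o[290:570,350:730]=crop(s,280,160,76,56,5)[:280,:380] if 0 else crop(s,280,165,95,70,4)
cv2.imwrite("pics/st2.png",o)
# rod line in side depth
X=cloud(s); np.set_printoptions(precision=1,suppress=True)
uv=proj(s,[[438.9,330.2,228+20.6-z] for z in (45,80,116)]+[[438.9+12.7*.113,330.2+12.6,228+20.6-116]]); print(uv)
for v in range(int(uv[0,1]),int(uv[-1,1])+3,3):
    print(v,[(u,X[v,u].round(0).tolist()) for u in range(int(uv[0,0])-8,int(uv[0,0])+9) if X[v,u,2]>118])
# hook state
px=s["pixels"]; 
hook(t,s)
E
```

```text
20.45 w 20.6 eef [439.3 330.5 229. ] F [ 0.1 -0.1 -1.5] T [0.04 0.04 0.  ]
(600, 700, 3)
[[253.4 329.9]
 [255.9 340.9]
 [258.4 351.4]
 [252.3 356.3]]
329 [(245, [254.0, 457.0, 587.0]), (246, [254.0, 456.0, 586.0]), (247, [254.0, 456.0, 586.0]), (248, [253.0, 455.0, 586.0]), (249, [253.0, 455.0, 585.0]), (250, [252.0, 455.0, 586.0]), (251, [252.0, 454.0, 585.0]), (252, [251.0, 454.0, 586.0]), (253, [251.0, 453.0, 585.0]), (254, [251.0, 452.0, 584.0]), (255, [251.0, 452.0, 584.0]), (256, [251.0, 451.0, 583.0]), (257, [250.0, 451.0, 584.0]), (258, [250.0, 450.0, 583.0]), (259, [249.0, 450.0, 583.0]), (260, [249.0, 449.0, 583.0]), (261, [248.0, 449.0, 584.0])]
332 [(245, [255.0, 457.0, 583.0]), (246, [255.0, 456.0, 582.0]), (247, [254.0, 456.0, 582.0]), (248, [254.0, 455.0, 581.0]), (249, [253.0, 455.0, 582.0]), (250, [253.0, 455.0, 582.0]), (251, [252.0, 454.0, 582.0]), (252, [252.0, 454.0, 581.0]), (253, [252.0, 453.0, 581.0]), (254, [251.0, 453.0, 581.0]), (255, [251.0, 453.0, 581.0]), (256, [251.0, 452.0, 580.0]), (257, [250.0, 451.0, 580.0]), (258, [250.0, 451.0, 579.0]), (259, [250
[... 3508 characters left out ...]
7, [438.0, 334.0, 134.0]), (258, [436.0, 333.0, 135.0]), (259, [436.0, 331.0, 132.0])]
356 [(245, [260.0, 459.0, 545.0]), (251, [443.0, 343.0, 131.0]), (252, [440.0, 344.0, 136.0]), (253, [440.0, 342.0, 133.0]), (254, [438.0, 341.0, 134.0]), (255, [437.0, 340.0, 133.0])]
t [[588.7  24.1 111.7] [586.   24.2 114.8] [588.5  26.4 113.1] [586.   26.4 114.7] [586.7  28.4 110.1] [588.8  28.5 110.8] [586.6  30.7 110.4] [588.5  30.8 112.6] [588.5  33.  112.1] [586.   33.  113.6] [589.1  35.1 108. ] [586.2  35.1 112.1] [584.   37.3 111.6] [586.1  37.4 112.9] [586.5  39.5 109.8] [583.8  39.5 112.8] [586.3  41.7 111. ] [583.5  41.8 114.3] [583.8  43.9 112. ] [585.4  44.  116. ] [591.3  45.4  65.6]]
s []
```

View pics/st2.png

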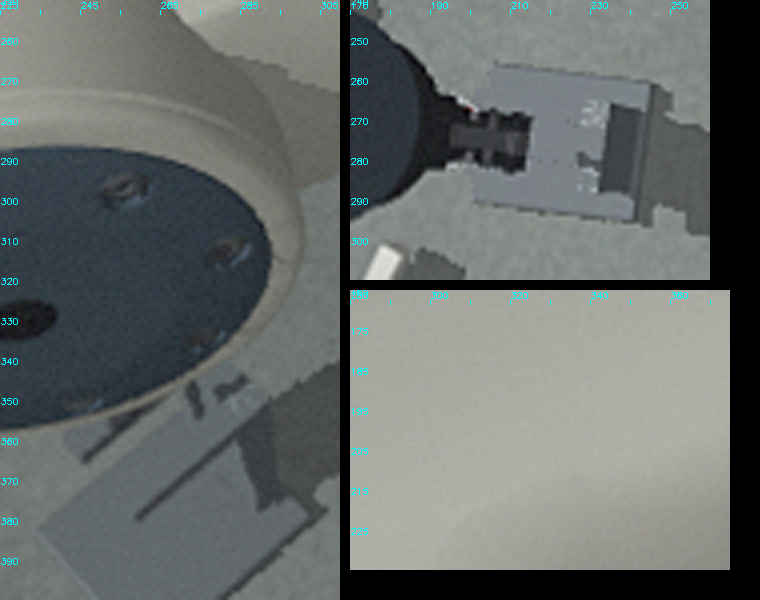

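The toe shows at side (252,356), within 1 px of the predicted spot, so the puller hasn't tilted. The hook still sits on the pin in the top depth data. Lowering into the stand.

```bash
python3 - <<'E'
from rod import *
print(ctrl.move_l([438.9,330.2,135],velocity=70,until_force=6)); say()
print(ctrl.move_l([438.9,330.2,119.5],velocity=20,until_force=5)); say()
E
```

```text
False
22.02 w 20.6 eef [439.2 330.4 135.5] F [-0.2 -0.3 -1.1] T [ 0.05 -0.    0.07]
True
22.73 w 21.0 eef [438.7 330.  120.3] F [-2.4 -0.4  3.9] T [0.04 0.28 0.06]
```

Contact came at the original seat height, so I'll release, retreat straight up and check.

```bash
python3 - <<'E'
from rod import *
hand.grip(30); ctrl.wait(.2); hand.grip(85); say()
ctrl.move_l([438.9,330.2,260],velocity=120)
ctrl.goto([300,-480,280],Rt(60,-1)); ctrl.wait(.3); say()
t,s=look("end",b1=(320,180,120,50),b2=(280,160,75,80),side_k=4,top_k=4)
o=np.zeros((600,800,3),np.uint8); o[:320,:300]=crop(s,280,160,75,80,4); o[:200,310:790]=crop(t,320,180,120,50,4); o[330:590,:280]=crop(s,230,330,70,65,4); o[330:530,310:550]=crop(t,190,250,60,50,4)
cv2.imwrite("pics/end2.png",o); hook(t,s)
for n,p,b in (("t",t,(255,290,185,225)),("s",s,(325,375,240,280))):
    X=cloud(p);px=p["pixels"].astype(int);m=np.zeros((480,640),bool);m[b[0]:b[1],b[2]:b[3]]=1
    m&=(px[...,0]>110)&(px[...,1]<70)&(px[...,2]<70);Y=X[m];Y=Y[Y[:,2]>164];print(len(Y),Y.mean(0),cv2.minAreaRect(Y[:,:2].astype(np.float32)))
E
```

```text
23.77 w 84.9 eef [438.  329.4 119.3] F [ 0.6  0.  -0.4] T [-0.02  0.01  0.03]
28.28 w 85.0 eef [ 300.2 -479.9  280. ] F [0.6 0.5 0.4] T [0.   0.01 0.01]
(320, 780, 3)
t [[586.7  24.  110.5] [588.4  24.2 113.4] [588.7  26.3 111.8] [585.8  26.4 115.7] [586.1  28.6 113.4] [588.1  28.6 115.2] [586.5  30.7 110.9] [588.4  30.8 112.8] [588.4  33.  112.8] [585.7  33.  115.7] [585.6  35.2 115.7] [586.   37.4 113. ] [595.9  38.5  66.6] [583.9  39.5 112. ] [586.2  39.5 111.7] [583.7  41.7 112.9] [586.2  41.7 111.6] [583.8  43.9 112.2] [585.8  44.  113.6] [590.9  45.4  68.2]]
s [[589.5  19.3 109.7] [587.4  21.7 110.1] [589.3  22.8 109.6] [591.1  24.  109.4] [585.6  27.  112.5] [587.   28.6 109.8] [587.9  31.  108. ] [585.8  33.3 108.2] [586.5  35.7 109.7] [587.5  37.8 110.8] [584.2  38.3 110.4] [586.3  39.2 109.6] [585.9  40.3  91.9] [583.9  41.8 110.4] [583.9  42.  107.4] [591.9  43.   99.5] [584.1  44.8 109.7] [584.4  45.  100.2] [586.2  46.  102.9] [583.1  46.2 105.2] [582.9  46.3 108.6] [582.1  47.5 100.8]]
115 [439.1 329.5 170.8] ((439.4390869140625, 329.3731994628906), (19.95227813720703, 24.90862274169922), 86.71798706054688)
199 [437.8 332.9 168.6] ((438.6343688964844, 332.40362548828125), (21.390596389770508, 25.830448150634766), 84.53655242919922)
```

View pics/end2.png

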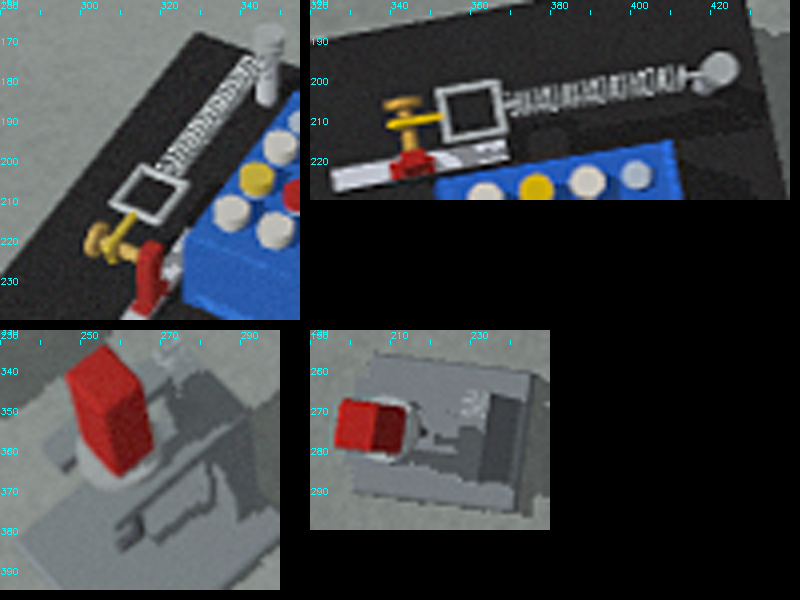

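The spring is hooked level over the pin at top (342,210), and the puller hangs in its stand at top (206,274) at its starting height. Handing in.

```bash
python3 -c "
from plant import ticket
print(ticket.finish_job())"
```

```text
the job is handed in; nothing more can be done
None
```

The job is handed in: the spring's yellow hook sits level on the brass pin under its own tension (estimated peak stretch about 43 mm), the puller hangs back in its fork stand, the rack, bottle and jar were never touched, and it took about 28 s of the 58 s allowed.

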